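# Find and press the concealed release of the key case

## Robot

A 6-joint arm with a two-finger parallel gripper is mounted at the origin on the work surface. World frame = base frame: x ahead of the robot, y to its left, z up, the work surface at z = 0. Lengths are in m, angles in rad, forces in N, time in s.
With the tool pointing down it reaches from about 0.3 to 0.875 m from the base axis. Payload 6.4 kg.
Tool frame: the origin (TCP) lies between the finger pads; the fingertips stand tip_extent ahead of it and the grasp point (between the pads) lies 5 mm behind it (tip_extent is the distance from the TCP to the fingertips, in m); z points along the fingers, y is the direction in which the jaws open and shut (so a half turn about z gives the same grasp; the last joint's range is limited). The gripper opens to 85 mm and grips with 20 to 120 N. Pads are 22 mm wide; open, the fingers measure 114 mm over their backs; the gripper's body (76 mm by 85 mm) begins 54 mm behind the grasp point. The pads swing forward as they close: fully open they stand 13 mm farther back than shut.
Start: joints at [-1.389, 0.181, 1.607, -0, 1.354, -0.206], TCP at [0.217, -0.532, 0.245] pointing down, gripper open.
Joint ranges: [-2.99, 2.99], [-0.89, 2.07], [0.3, 2.58], [-1.14, 4.28], [0, 2.63], [-3.12, 3.12]. Speed limits (rad/s): [2.57, 2.57, 3.01, 3.14, 3.14, 3.14].

## Interface

Orientations are given as a unit quaternion [w, x, y, z].
In Python, from bench import * gives the robot as it stands.
- The arm moves only by the shell command python3 -m jog 'ROWS'. ROWS is JSON, a list of rows, each a list of 3 entries, a list of its own where there are three numbers: the shift along the tool's x, y, z in mm, then the turn, a rotation vector about the tool's x, y, z in rad, then the opening, from 0 (shut) to 1 (fully open). A call has 1 to 20 rows; each row is the pose to reach, as a shift and turn from the pose measured when the call began, along the tool's axes at that moment; what a row does not reach only later rows make up. A row lasts 1/12 s, in which the tool goes at most 41.7 mm and 7.16 degrees, less where a joint would pass 70% of its speed; a pose out of reach is approached as far as the arm can. A call with a gripper value outside its range is refused whole. The fingers move at their own pace and stop on an object; the grip force is fixed at half the most. Time passes only in rows, so rows that repeat a pose let the fingers close. It gives the time, the measured TCP pose, the force and the opening at its end, in the units of the state.
- get_obs(): the state, without advancing time (a new reading comes with each control period).
- camera(name): name is "scene" or "top" or "wrist"; returns (picture, depth): 480x640x3 uint8, red, green, blue; 480x640 float32, m along the optical axis (not along the pixel's ray), 0 where there is no reading.
- get_calibration(name): a dict with "fx", "fy", "cx", "cy" (pixels), "world_from_camera" (4x4, takes a point from camera to world coordinates). Camera axes: x right, y down, z forward; pixel columns grow to the right and rows downward; lengths in m; the calibration is good to about 2 mm. A picture is of the moment at which its call begins: read the wrist's pose just before it. get_calibration takes no time and is no camera call; for the wrist camera it gives the pose at the moment of the call.
- hand_in(): hands the job in, once; it reports no verdict.
The state is a dict: "time_s": time; "q": joint angles; "dq": joint speeds; "joint_efforts": joint torques, N m; "eef_pos": TCP position; "eef_rot": TCP orientation; "wrist_force": force on the tool from outside, world axes, zero at the start; "torque": the same for the moment, N m; "opening": opening from 0.0 (shut) to 1.0 (fully open).
Only numpy, scipy, OpenCV 4.12 (cv2) and the standard library are available. Lean on these libraries where they do the work, as an engineer would, in place of code of your own. Each camera call takes 0.05 s, during which the arm holds its last target.

## Task

Open the key tray of the flat grey case: feel along the middle of its flat top panel for the flush, slightly recessed square release plate, and press the plate down with the closed fingertips until it snaps in and the tray springs out of the front by itself. Nothing is to be picked up or shifted: leave the things on and around the case where they are.

Things in the scene. Friction and masses are not known exactly. Their poses are not given: they have to be found in the camera images.
- case: Flat office key case of grey painted sheet metal, fixed to the table: 260 mm deep (its x), 380 mm long (its y), 90 mm high, flat top. Origin: centre of its underside, on the table; z up; its front faces its -x.
- band (a point): Middle of the band let into the case's top, at top-panel height (90 mm above the table, 30 mm in front of the panel's centre), axes as the case's. The band: a barely visible grey strip 164 mm along the case's y, 64 mm along x, floor 0.5 mm below the panel, rigid but for the release plate, whose centre is on the band's long centre line, up to 50 mm either side of this point; it differs each time and is not reported.
- release (a joint): Travel of the release, m: 0 out, 0.006 fully in. A flat grey 47 mm square plate, square to the case, in a 52 mm square hole in the band, thin dark gap around it, its face 2 mm below the band's floor. Resists with about 3.5 N at first, goes over centre at 0.003, then snaps in and stays in. Fully in, its face is 8.5 mm below the top panel.
- tray (a joint): How far the shallow key tray has come out of the case's front (towards the case's -x), m: 0 shut, 0.03 fully out. It is linked to the release and comes out 5 mm for each 1 mm the plate goes in. Its front is plain, with no handle, 360 mm by 64 mm.
- tape: Roll of clear tape lying on the case's top behind the band, 90 mm across, 24 mm high, loose; leave alone. Origin: centre of its underside.
- stamp: Small wooden hand stamp standing on the case's top behind the band, 42 mm across, 58 mm high, loose; leave alone. Origin: centre of its underside.
- stapler: Black stapler on the table, 150 x 36 x 49 mm, loose; leave alone. Origin: centre of its underside.
- glue: White glue bottle standing on the table, 48 mm across, 130 mm high, loose; leave alone. Origin: centre of its underside.
- mug: White mug on the table, 80 mm across, 90 mm high, loose; leave alone. Origin: centre of its underside.
- calculator: Grey desk calculator, 170 x 100 x 26 mm, flat on the table, loose; leave alone. Origin: centre of its underside.

How it is judged:
By the outcome, as a careful person would: the job done as asked, in the order asked, and still so for the second after the job is handed in, with the robot touching nothing.
It also fails if it takes over 51 s, if anything falls off the work surface, if the arm or the gripper's body presses on something with over 40 N, if the wrist force passes 120 N, or if a joint passes its speed limit or range.

## Working session

There is one attempt and no reset: what is moved stays moved. The work goes in short steps, Python scripts to look and compute and a shell command to move; the robot and the scene stay as the last step left them, time stands still between calls to the robot, and variables do not carry over. Pictures are saved under pics/ and viewed, and the job is handed in when it is done.

```bash
mkdir -p pics; ls
python3 - <<'E'
from bench import *
import cv2,json
o=get_obs(); print(o)
for n in ["scene","top","wrist"]:
    c=get_calibration(n); print(n,c)
    p,d=camera(n); cv2.imwrite(f"pics/{n}0.png",p[:,:,::-1])
    import numpy as np; np.save(f"pics/{n}0d.npy",d)
E
```

```text
pics
{'time_s': 0.0, 'q': array([-1.38929221e+00,  1.81550647e-01,  1.60802405e+00, -9.65614598e-06,
        1.35380801e+00, -2.06253516e-01]), 'dq': array([-0.00037379,  0.00071536,  0.00210636, -0.00024144, -0.00117001,
        0.00044751]), 'joint_efforts': array([ 6.50009606e-04, -4.44874263e+01, -3.51335764e+01, -3.36770217e-04,
        8.93878983e-03,  3.33918092e-05]), 'eef_pos': array([ 0.21735389, -0.53175331,  0.24437099]), 'eef_rot': array([-8.95013324e-04,  9.81263706e-01,  1.92667427e-01,  6.36180098e-06]), 'wrist_force': array([-0.15559957,  1.05368079, -0.05180962]), 'torque': array([-0.00185451, -0.05444338, -0.01317748]), 'opening': 0.998824585856513}
scene {'fx': 526.7863387126614, 'fy': 526.7863387126614, 'cx': 318.1721125667847, 'cy': 247.74718541973385, 'world_from_camera': array([[-0.51835957,  0.73876337, -0.43073431,  1.10311933],
       [ 0.85511009,  0.44218569, -0.27066316,  0.34777397],
       [-0.00949148, -0.50862609, -0.8609352 ,  1.23555809],
       [ 0.        ,  0.        ,  0.        ,  1.        ]])}
top {'fx': 617.9161046591262, 'fy': 617.9161046591262, 'cx': 320.15626693086614, 'cy': 252.7862076817154, 'world_from_camera': array([[-0.00293065, -0.99144909,  0.13046114,  0.33158951],
       [-0.99996435,  0.00187239, -0.00823362, -0.01831124],
       [ 0.00791894, -0.13048062, -0.99141923,  1.75756578],
       [ 0.        ,  0.        ,  0.        ,  1.        ]])}
wrist {'fx': 349.6703662538856, 'fy': 349.6703662538856, 'cx': 317.56064488758915, 'cy': 237.95555080796265, 'world_from_camera': array([[ 0.37809298, -0.89023009, -0.25403953,  0.28270862],
       [-0.92576683, -0.36393835, -0.1024922 , -0.50429447],
       [-0.00121309,  0.27393296, -0.96174803,  0.37285186],
       [ 0.        ,  0.        ,  0.        ,  1.        ]])}
```

View pics/top0.png

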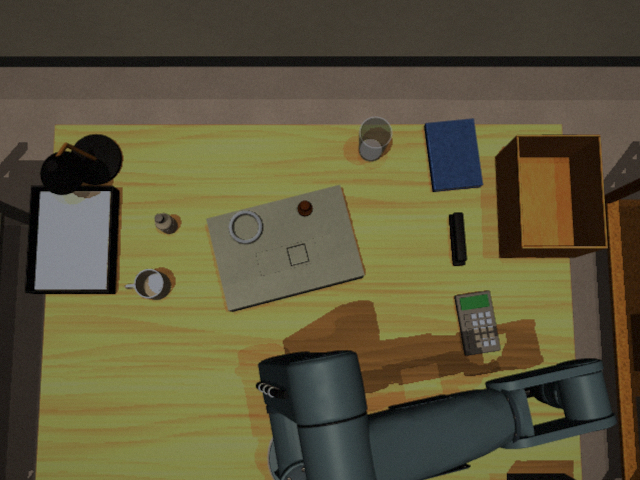

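View pics/scene0.png

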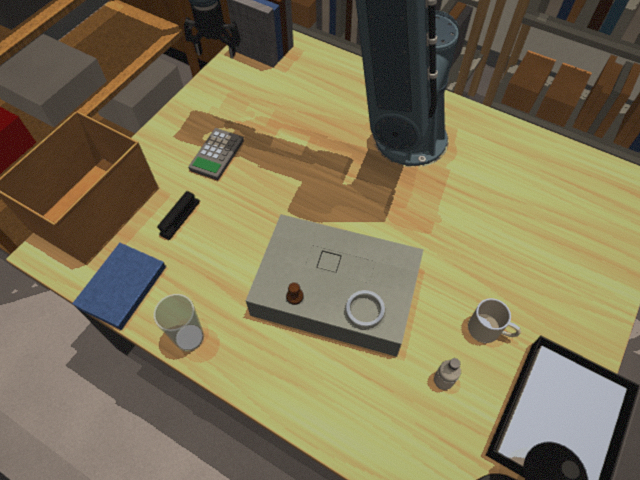

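Run:
```python
import bench
print([x for x in dir(bench) if not x.startswith('__')])
print(getattr(bench,'tip_extent',None))
```

```text
['MotionError', 'camera', 'get_calibration', 'get_obs', 'hand_in', 'tip_extent']
0.014
```

The top view shows the case at about px (285,248). There is a dark-outlined square at about (298,255) and a fainter outline at about (270,262). I'll enlarge both views.

Run:
```python
import cv2,numpy as np
a=cv2.imread('pics/top0.png')[175:315,200:370]; b=cv2.imread('pics/scene0.png')[210:360,240:430]
f=lambda x:cv2.resize(cv2.convertScaleAbs(x,alpha=1.5),None,fx=4,fy=4,interpolation=cv2.INTER_CUBIC)
cv2.imwrite('pics/ta.png',f(a));cv2.imwrite('pics/sa.png',f(b))
```

```text
(no output)
```

View pics/ta.png

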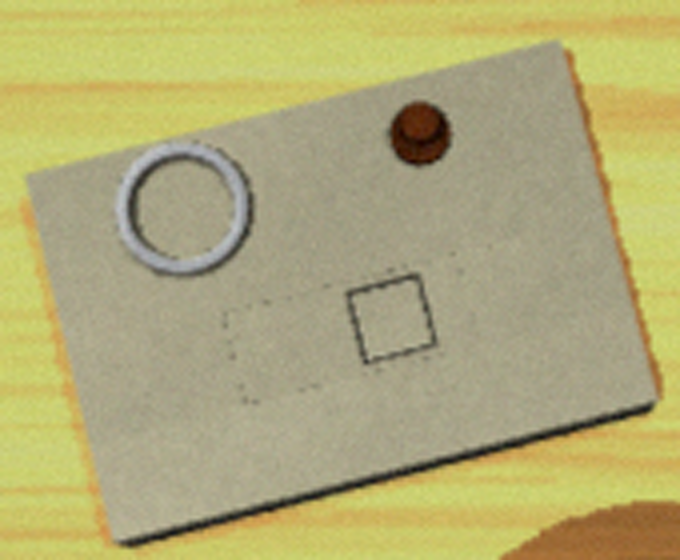

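View pics/sa.png

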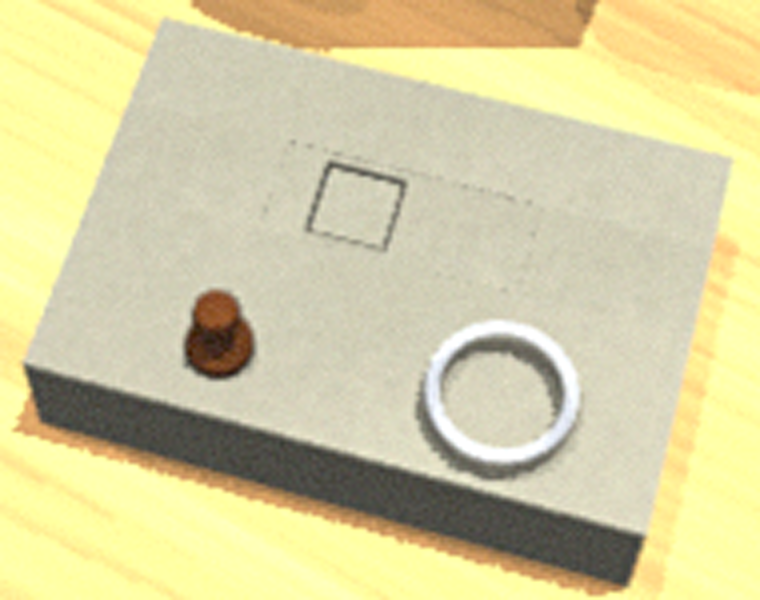

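```bash
cat > h.py <<'E'
import numpy as np
from bench import *
def ray(n,uv,z):
    c=get_calibration(n);W=np.array(c["world_from_camera"])
    uv=np.atleast_2d(uv).astype(float)
    r=np.c_[(uv[:,0]-c["cx"])/c["fx"],(uv[:,1]-c["cy"])/c["fy"],np.ones(len(uv))]@W[:3,:3].T
    o=W[:3,3]; return o+r*((z-o[2])/r[:,2])[:,None]
E
python3 - <<'E'
from h import *
from scipy.spatial.transform import Rotation as R
np.set_printoptions(precision=4,suppress=True)
up=lambda a,o:(np.array(a)+.5)/4-.5+np.array(o)
T=up([(348,292),(417,275),(437,344),(367,362)],(200,175)); S=up([(330,163),(406,182),(386,249),(307,231)],(240,210))
TC=up([(28,175),(560,40),(658,402),(118,540)],(200,175)); SC=up([(163,20),(732,157),(643,533),(25,362)],(240,210))
for n,t,c in(("top",T,TC),("scene",S,SC)):
    a=ray(n,t,.089);b=ray(n,c,.09); print(n,a,a.mean(0),'\n',b,b.mean(0))
    for q in(a,b): print([ (np.linalg.norm(q[i]-q[i-1]),np.arctan2(*(q[i]-q[i-1])[[1,0]])) for i in range(4)])
o=get_obs();w=o['eef_rot'];M=R.from_quat(np.r_[w[1:],w[0]]).as_matrix();print(M)
E
```

```text
top [[ 0.5655  0.0592  0.089 ]
 [ 0.5771  0.0122  0.089 ]
 [ 0.5297 -0.0014  0.089 ]
 [ 0.5175  0.0461  0.089 ]] [0.5475 0.029  0.089 ] 
 [[ 0.6466  0.2784  0.09  ]
 [ 0.7409 -0.0865  0.09  ]
 [ 0.4897 -0.1512  0.09  ]
 [ 0.3975  0.2128  0.09  ]] [0.5687 0.0634 0.09  ]
[(np.float64(0.049761575730431384), np.float64(0.2662406593822571)), (np.float64(0.04841642765481829), np.float64(-1.3283495960581369)), (np.float64(0.0493377406285444), np.float64(-2.862003096018747)), (np.float64(0.04906664471484715), np.float64(1.8222875833946917))]
[(np.float64(0.2576526209765209), np.float64(0.2573950406206635)), (np.float64(0.3769052395528891), np.float64(-1.3181316831438785)), (np.float64(0.25933271091875626), np.float64(-2.889591047294868)), (np.float64(0.37551826873895905), np.float64(1.8189793741863276))]
scene [[ 0.5309 -0.0001  0.089 ]
 [ 0.5183  0.0478  0.089 ]
 [ 0.5658  0.061   0.089 ]
 [ 0.58    0.0127  0.089 ]] [0.5488 0.0303 0.089 ] 
 [[ 0.4946 -0.1499  0.09  ]
 [ 0.3978  0.215   0.09  ]
 [ 0.6491  0.2789  0.09  ]
 [ 0.743  -0.0852  0.09  ]] [0.5711 0.0647 0.09  ]
[(np.float64(0.0507106858353898), np.float64(-2.8847494735786734)), (np.float64(0.049593939559304), np.float64(1.828532689868863)), (np.float64(0.0492482566388001), np.float64(0.2704625539336859)), (np.float64(0.05028734415171562), np.float64(-1.2838954718943412))]
[(np.float64(0.2566840361060481), np.float64(-2.887028482856105)), (np.float64(0.37746603439874876), np.float64(1.8301902685284324)), (np.float64(0.25932985544788884), np.float64(0.24912656462952096)), (np.float64(0.37605239690290126), np.float64(-1.3184098278725738))]
[[ 0.9258  0.3781 -0.0002]
 [ 0.3781 -0.9258  0.0014]
 [ 0.0003 -0.0014 -1.    ]]
```

```bash
cat >> h.py <<'E'
from scipy.spatial.transform import Rotation as R
def goto(t,yaw=0.252):
    o=get_obs();w=o['eef_rot'];M=R.from_quat(np.r_[w[1:],w[0]])
    c,s=np.cos(yaw),np.sin(yaw)
    G=R.from_matrix(np.array([[c,s,0],[s,-c,0],[0,0,-1.]]))
    print(o['time_s'],o['eef_pos'],'F',o['wrist_force'],'op',o['opening'])
    print('shift mm',M.inv().apply(np.array(t)-o['eef_pos'])*1000,'rot',(M.inv()*G).as_rotvec())
E
python3 -c "
from h import *
goto((.548,.030,.20))
print(ray('top',[305,212],.09),ray('top',[246,227],.1))"
```

```text
0.15 [ 0.21736097 -0.53189588  0.24456634] F [ 0.40884288 -1.16788154  0.55475139] op 0.9929070230821467
shift mm [ 518.53696073 -395.10177802   45.26940374] rot [-0.00138904 -0.00021846  0.13575361]
[[0.66404153 0.00911952 0.09      ]] [[0.62078201 0.16928215 0.1       ]]
```

```bash
python3 -m jog '[[[26,-20,0],[0,0,0.01],0],[[52,-40,0],[0,0,0.01],0],[[82,-62,0],[0,0,0.02],0],[[112,-85,0],[0,0,0.03],0],[[142,-108,0],[0,0,0.04],0],[[172,-131,0],[0,0,0.05],0],[[202,-154,0],[0,0,0.06],0],[[232,-177,0],[0,0,0.06],0],[[262,-200,0],[0,0,0.07],0],[[292,-223,0],[0,0,0.08],0],[[322,-246,0],[0,0,0.09],0],[[352,-268,5],[0,0,0.1],0],[[382,-291,10],[0,0,0.1],0],[[412,-314,15],[0,0,0.11],0],[[442,-337,20],[0,0,0.12],0],[[470,-358,25],[0,0,0.13],0],[[496,-378,30],[0,0,0.136],0],[[512,-390,40],[0,0,0.136],0],[[518.5,-395,45],[0,0,0.136],0],[[518.5,-395,45],[0,0,0.136],0]]'; python3 -c "
from h import *
goto((.548,.030,.20))
import cv2
p,d=camera('wrist');cv2.imwrite('pics/w1.png',p[:,:,::-1])
p,d=camera('top');cv2.imwrite('pics/t1.png',p[:,:,::-1])
goto((.548,.030,.20))"
```

```text
time_s: 1.82
eef_pos: [0.5473, 0.0314, 0.1985]
eef_rot: [-0.001, 0.992, 0.127, -0.002]
wrist_force: [0.1, 0.2, -0.2]
opening: 0.002
1.8167 [0.5473327  0.03144318 0.19847835] F [ 0.1300269   0.18878786 -0.19492555] op 0.001976299507054299
shift mm [ 0.27839755  1.56049449 -1.52670447] rot [-0.00273491  0.0027787   0.0023999 ]
1.9167 [0.54740438 0.02937241 0.19988822] F [ 0.09607637 -0.17632444  0.66919559] op 0.0017918791390831254
shift mm [ 0.73319338 -0.4593111  -0.11214904] rot [-0.00140207  0.00138342  0.0001331 ]
```

View pics/w1.png

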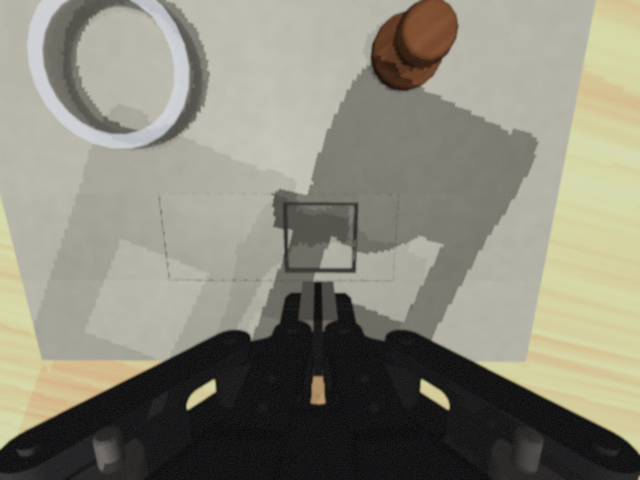

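View pics/t1.png

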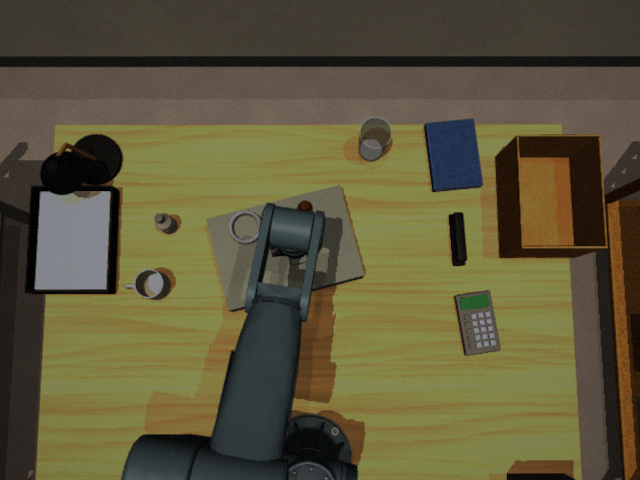

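The wrist view shows the plate's outline at columns 285–357 and rows 203–271, square to the image. The shut fingers are in column 318, just in front of it. I'll cast these corners too.

```bash
python3 -c "
from h import *
a=ray('wrist',[(285,203),(356,203),(355,270),(286,271)],.088);print(a,a.mean(0))
goto((*a.mean(0)[:2],.112))"
```

```text
[[ 0.56798682  0.05931283  0.088     ]
 [ 0.5802962   0.01156237  0.088     ]
 [ 0.5323526  -0.00158324  0.088     ]
 [ 0.51893899  0.04725958  0.088     ]] [0.54989365 0.02913788 0.088     ]
1.9167 [0.54740438 0.02937241 0.19988822] F [ 0.09607637 -0.17632444  0.66919559] op 0.0017918791390831254
shift mm [ 2.47363062  0.9713443  87.88360805] rot [-0.00140207  0.00138342  0.0001331 ]
```

```bash
python3 -m jog '[[[0.5,0,15],[0,0,0],0],[[1,0,35],[0,0,0],0],[[1.5,0,55],[0,0,0],0],[[1.5,0,70],[0,0,0],0],[[1.5,0,82],[0,0,0],0],[[1.5,0,88],[0,0,0],0],[[1.5,0,91],[0,0,0],0],[[1.5,0,93],[0,0,0],0],[[1.5,0,93],[0,0,0],0],[[1.5,0,93],[0,0,0],0]]'; python3 -c "
from h import *
goto((.549,.0295,.0955))
import cv2
p,d=camera('wrist');cv2.imwrite('pics/w2.png',p[:,:,::-1])
p,d=camera('scene');cv2.imwrite('pics/s2.png',cv2.resize(p[150:390,200:520,::-1],None,fx=2,fy=2))
goto((.549,.0295,.0955))"
```

```text
time_s: 2.75
eef_pos: [0.5493, 0.0297, 0.1078]
eef_rot: [-0.0, 0.992, 0.126, -0.0]
wrist_force: [-0.2, -0.1, 0.4]
opening: -0.001
2.75 [0.54931372 0.02965576 0.10777158] F [-0.17321309 -0.12868189  0.38996363] op -0.0007275578855969269
shift mm [-0.34249652  0.08196026 12.271527  ] rot [-7.62931206e-04  1.30211358e-05  5.48195902e-05]
2.85 [0.54926278 0.02980718 0.10771964] F [-0.0669821   0.02054008 -0.07537447] op -0.0019424755167116111
shift mm [-0.33040228  0.24120752 12.21947499] rot [-7.65959822e-04  6.08775121e-05  3.16095832e-04]
```

View pics/w2.png

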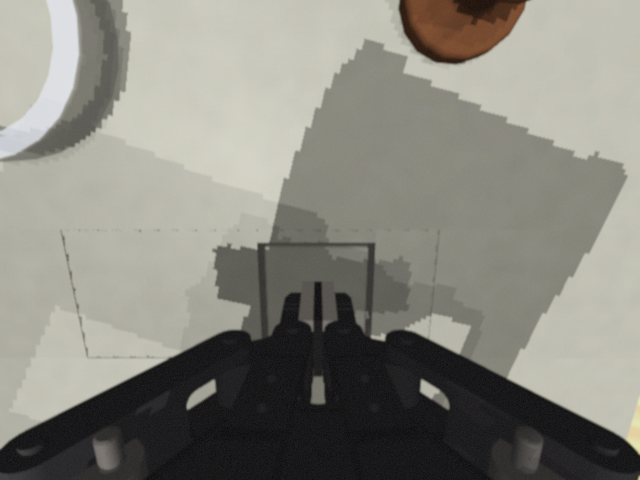

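The fingers are over the plate, between gap columns 262 and 371. I'll press in small steps.

```bash
python3 -m jog '[[[0,0,2],[0,0,0],0],[[0,0,4],[0,0,0],0],[[0,0,5],[0,0,0],0],[[0,0,6],[0,0,0],0],[[0,0,7],[0,0,0],0],[[0,0,7.5],[0,0,0],0],[[0,0,8],[0,0,0],0],[[0,0,8],[0,0,0],0]]'; python3 -m jog '[[[0,0,0.5],[0,0,0],0],[[0,0,1],[0,0,0],0],[[0,0,1.5],[0,0,0],0],[[0,0,1.5],[0,0,0],0]]'
```

```text
time_s: 3.52
eef_pos: [0.5492, 0.0298, 0.0996]
eef_rot: [-0.0, 0.992, 0.126, -0.0]
wrist_force: [-0.7, 0.0, 0.4]
opening: 0.001
time_s: 3.85
eef_pos: [0.5491, 0.0298, 0.0978]
eef_rot: [-0.0, 0.992, 0.126, -0.0]
wrist_force: [-0.5, 0.9, 0.5]
opening: -0.0
```

```bash
python3 -m jog '[[[0,0,0.5],[0,0,0],0],[[0,0,1],[0,0,0],0],[[0,0,1.5],[0,0,0],0],[[0,0,2],[0,0,0],0],[[0,0,2],[0,0,0],0]]'; python3 -c "
from h import *
import cv2
p,d=camera('scene');cv2.imwrite('pics/s3.png',cv2.resize(p[150:390,200:520,::-1],None,fx=2,fy=2))
goto((.549,.0295,.0955))"
```

```text
time_s: 4.27
eef_pos: [0.549, 0.0299, 0.0957]
eef_rot: [-0.0, 0.992, 0.126, -0.0]
wrist_force: [-0.1, 0.6, -0.3]
opening: -0.001
4.3167 [0.54904711 0.02982014 0.09573329] F [-0.27551898  0.03512148 -0.2674994 ] op -0.0008483198787374446
shift mm [-0.12539653  0.29848746  0.23306263] rot [-0.00099787  0.00052631  0.00022974]
```

View pics/s3.png

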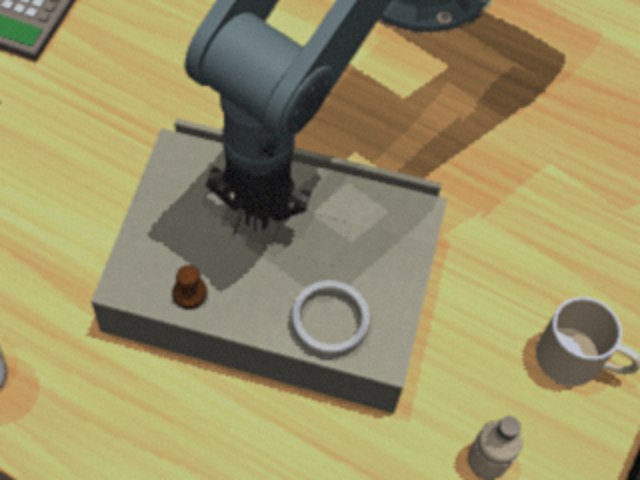

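View pics/s2.png

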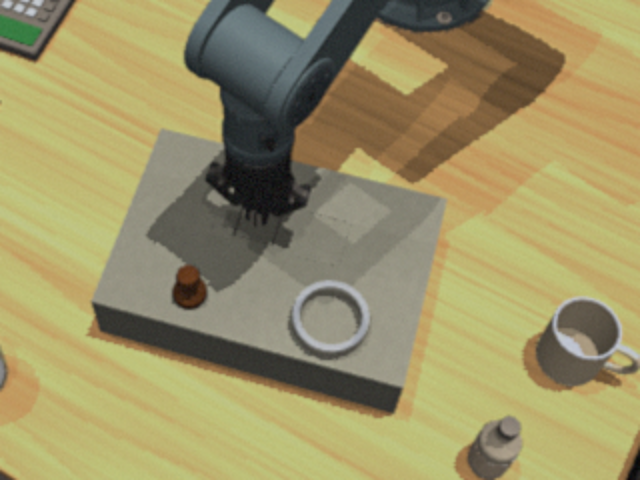

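The tray is out: its edge shows at about (180–440, 125–190) in the second scene picture and not in the earlier one. I'll go straight up and check.

```bash
python3 -m jog '[[[0,0,-4],[0,0,0],0],[[0,0,-12],[0,0,0],0],[[0,0,-25],[0,0,0],0],[[0,0,-45],[0,0,0],0],[[0,0,-70],[0,0,0],0],[[0,0,-95],[0,0,0],0],[[0,0,-115],[0,0,0],0],[[0,0,-125],[0,0,0],0],[[0,0,-130],[0,0,0],0],[[0,0,-130],[0,0,0],0],[[0,0,-130],[0,0,0],0],[[0,0,-130],[0,0,0],0]]'; python3 -c "
from h import *
import cv2
p,d=camera('wrist');cv2.imwrite('pics/w4.png',p[:,:,::-1])
c=get_calibration('wrist');W=c['world_from_camera']
vv,uu=np.mgrid[:480,:640];P=np.stack([(uu-c['cx'])/c['fx']*d,(vv-c['cy'])/c['fy']*d,d],-1)@W[:3,:3].T+W[:3,3]
for nm,(x,y) in dict(plate=(.565,.034),band=(.561,-.03)).items():
  m=(np.hypot(P[...,0]-x,P[...,1]-y)<.008)&(P[...,2]<.1);print(nm,m.sum(),np.median(P[m][:,2]))
p,d=camera('scene');cv2.imwrite('pics/s4.png',cv2.resize(p[150:390,200:520,::-1],None,fx=2,fy=2))
goto((.549,.0295,.0955))"
```

```text
time_s: 5.32
eef_pos: [0.5483, 0.0298, 0.2241]
eef_rot: [-0.001, 0.992, 0.126, -0.002]
wrist_force: [0.3, 0.6, -0.5]
opening: 0.001
plate 328 0.08102472080231066
band 318 0.08963666149482621
5.4167 [0.54835644 0.02982704 0.22421188] F [-0.57445191  0.02624866 -1.55404409] op -0.00030741713942926494
shift mm [  0.92897971   0.74648877 128.70838539] rot [-0.00209096  0.00301017  0.00024488]
```

View pics/w4.png

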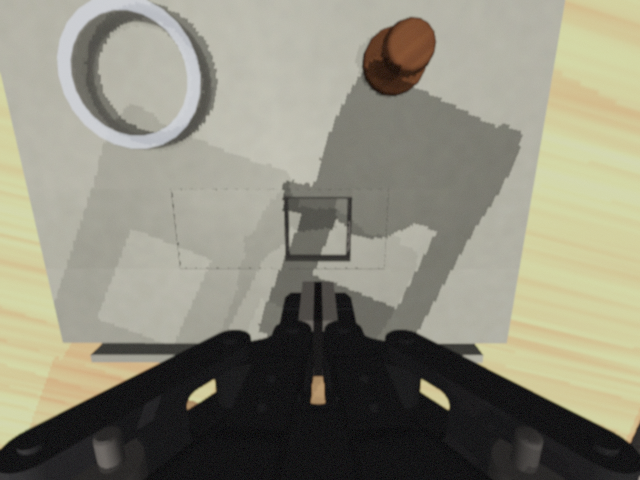

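View pics/s4.png

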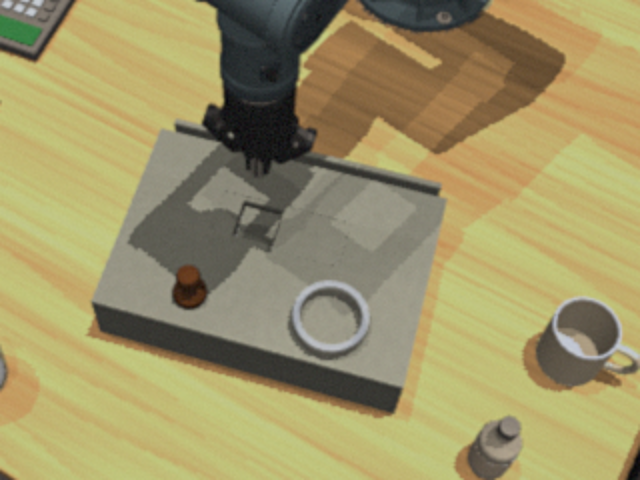

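The plate sits about 8 mm below the band, so it's fully in. The tray is out, nothing else has moved, and the robot is clear.

```bash
python3 -c "
from bench import *
print(hand_in())"
```

```text
the job is handed in; nothing more can be done
None
```

The release plate is pressed fully in and the key tray has sprung out of the front of the case. I handed the job in at about 5.4 s of the 51 s allowed.

- **Finding the plate:** I located it in the top, scene and wrist views. They agreed on a centre near (0.549, 0.030) to within about 2 mm. This was done by camera rather than by feeling along the panel.
- **Pressing:** I pressed straight down with the closed fingertips, slightly past the snap point, then lifted clear by about 13 cm.
- **Plate depth:** The wrist depth image put its face at 81.0 mm, against an expected 81.5 mm for fully in. The band read 89.6 mm.
- **Tray:** It shows out in both the scene and wrist pictures, but I did not measure how far it came out.
- **Other objects:** The tape, stamp, mug and glue bottle look unmoved between the scene pictures before and after the press. I did not check the stapler, or the whole calculator, in a picture taken after it.
- **Force readings:** The wrist force stayed under 2 N in every reading I took. The plate's roughly 3.5 N resistance never showed up, because I read it only at the ends of moves, so the pictures and the depth image are the evidence that it snapped in.

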